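# Set the feed dial against its backlash and clamp the slide

### The job

The bench slide's handwheel has been wound too far clockwise. Wind it anticlockwise back past the pointer, far enough beyond it to get rid of all the slack in the screw but without forcing its end stop, then bring it back clockwise, finishing in that one direction, so that the long mark beside the handle lines up with the pointer with the slack taken up and the screw dragging. Then swing the clamp lever anticlockwise until it comes up firm, without straining it, and leave everything else on the bench as it is.

Things in the scene. Friction and masses are not known exactly. Their poses are not given: they have to be found in the camera images.
- stand: Grey cast bench slide, bolted down, foot 170 (x) x 300 (y, -110 to +190) x 14 mm, turned up to 0.35 rad. Origin on the bench under the handwheel's vertical axis; x to the pointer, z up. Wheel: aluminium disc 160 mm wide, top face 112 mm above the bench. Seen from above, clockwise takes the mark from the pointer towards -y, anticlockwise towards +y. Clamp lever at y = +150 mm.
- pointer (a point): Tip of the fixed dark steel pointer just outside the wheel's rim, level with its top face (112 mm), 83 mm from the axis along the stand's x. An end stop of unknown place, 35 to 55 degrees past the pointer on the anticlockwise side but always beyond the slack, halts the wheel firmly.
- wheel_mark (a point): Long dark mark on the wheel's top face, 75 mm from the axis, on the same radius as the handle and just outside it (the other graduations are short and thin). Set when it faces the pointer: within 4 mm sideways. At the start it lies 0.5 to 1.3 rad past the pointer on the clockwise side.
- handle (a point): Centre of the top of the wheel's black crank handle: upright round pin 16 mm thick, fixed to the wheel, 56 mm from the axis, from the wheel's face (112 mm) up to 162 mm. Between wheel and screw there is slack, some tens of degrees: within it the wheel turns with about 1 N at the handle; once it is out the screw drags with about 5.5 N. It stays where it is left.
- lever_pivot (a point): Axis of the clamp lever (vertical), on the top of its boss, 101 mm above the bench.
- lever_knob (a point): Centre of the top of the lever's black upright round knob: 18 mm thick, from 87 up to 130 mm above the bench, 75 mm from the pivot; flat steel arm 12 mm wide between, at 87 to 97 mm. Tightens anticlockwise seen from above with about 2 N; stays where left. It comes up firm 0.6 to 1.3 rad on from the start, a different place each time, to be felt.
- nut_gap (a joint): Slack left in front of the nut, m along the screw (0.04 mm per rad of wheel): 0 when the slack is taken up clockwise, -0.00002 when it is taken up anticlockwise. Far too small for its measurement to be of use: feel it at the handle.
- clamp_gap (a joint): Clamp's remaining closing gap, m (0.04 mm per rad of lever): 0 when firm, about -0.00005 when open. Far too small for its measurement to be of use: feel it at the knob.
- wheel_clutch (a joint): Safety clutch of the wheel's end stop, rad: 0; slips if the stop is pushed with more than about 30 N at the handle. Must not slip (0.03 rad fails).
- clamp_clutch (a joint): Safety clutch of the clamp, rad: 0; slips if the firm lever is pushed with more than about 29 N at the knob. Must not slip (0.03 rad fails).
- jar: Bystander, to be left alone: screw-top jar, 56 mm wide, 75 mm tall; origin under its centre.
- oil: Bystander, to be left alone: oil bottle, 48 mm wide, 140 mm tall; origin under its centre.
- screwdriver: Bystander, to be left alone: screwdriver lying along its x, 200 mm long, 26 mm thick; origin under its centre.
- wrench: Bystander, to be left alone: spanner lying along its x, 180 mm long; origin under its centre.
- tray: Bystander, to be left alone: open two-part parts tray 120 x 90 x 30 mm; origin under its centre.
- block: Bystander, to be left alone: ground steel block 75 x 50 x 25 mm; origin under its centre.
- cap_screw: Bystander, to be left alone: small cap screw standing head down on the machine's foot, 16 mm wide, 28 mm tall; origin under its centre.

How it is judged:
By the outcome, as a careful person would: the job done as asked, in the order asked, and still so for the second after the job is handed in, with the robot touching nothing.
It also fails if it takes over 72 s, if anything falls off the work surface, if the arm or the gripper's body presses on something with over 40 N, if the wrist force passes 120 N, or if a joint passes its speed limit or range.

### The arm

A 6-joint arm with a two-finger parallel gripper is mounted at the origin on the work surface. World frame = base frame: x ahead of the robot, y to its left, z up, the work surface at z = 0. Lengths are in m, angles in rad, forces in N, time in s.
With the tool pointing down it reaches from about 0.325 to 0.9 m from the base axis. Payload 6.1 kg.
Tool frame: the origin (TCP) lies midway between the tips of the shut fingers; the grasp point (between the pads) lies 19 mm behind it; z points along the fingers, y is the line along which they close (so a half turn about z gives the same grasp; the last joint's range is limited). The gripper opens to 87 mm and grips with 3 to 60 N. Pads are 19 mm wide; open, the fingers measure 117 mm over their backs; the gripper's body (75 mm by 190 mm) begins 51 mm behind the grasp point.
Start: joints at [-1.467, 0.22, 1.526, -0, 1.395, -0.126], TCP at [0.142, -0.609, 0.223] pointing down, gripper open.
Joint ranges: [-2.98, 2.98], [-0.91, 2.08], [0.09, 2.57], [-1.24, 4.39], [0.2, 2.65], [-2.68, 2.68]. Speed limits (rad/s): [2.57, 2.57, 3.01, 3.14, 3.14, 3.14].

### API

Orientations are given as a unit quaternion [w, x, y, z].
In Python, from plant import env, eyes gives the robot as it stands. The module is installed in compiled form; this text tells all that it offers.
- The arm moves only by the shell command python3 -m jog 'ROWS' [FORCE]. ROWS is JSON, a list of rows, each a list of 7 numbers: the closure, from 0 (fully open) to 1 (shut), then the shift along the world's x, y, z in mm, then the turn, a rotation vector about the world's x, y, z in rad. A call has 1 to 5 rows; each row shifts and turns the commanded pose from where the row before left it; what a row does not reach is not made up. A row lasts 1/12 s, in which the tool goes at most 41.7 mm and 7.16 degrees, less where a joint would pass 70% of its speed; a pose out of reach is approached as far as the arm can. A call is refused whole if a number of a shift passes 41.7 or a number of a turn 0.125, either way. A call with a gripper value outside its range is refused whole. The fingers move at their own pace and stop on an object; FORCE is the grip in N (left out, the last holds). Time passes only in rows, so rows that do not move let the fingers close. It gives the time, the measured TCP pose, the force, the opening and the grip force at its end, in the units of the state.
- env.sense(): the state, without advancing time (a new reading comes with each control period).
- eyes.get_image(name): name is "side" or "top"; returns a dict with "pixels" (420x560x3 uint8, red, green, blue), "depth" (420x560 float32, m along the optical axis (not along the pixel's ray), 0 where there is no reading), "fx", "fy", "cx", "cy" (pixels), "dist_coeffs" ([k1, k2, p1, p2, k3] as OpenCV has them; the pictures are not rectified), "T" (4x4, takes a point from camera to world coordinates). Camera axes: x right, y down, z forward; pixel columns grow to the right and rows downward; lengths in m; the calibration is good to about 2 mm. A picture is of the moment at which its call begins.
- env.sign_off(): hands the job in; it is judged then, once.
The state is a dict: "t": time; "joint_positions": joint angles; "qd": joint speeds; "joint_efforts": joint torques, N m; "tool_pos": TCP position; "eef_rot": TCP orientation; "wrist_force": force on the tool from outside, world axes, zero at the start; "moment": the same for the moment, N m; "gripper_width": finger opening in m; "gripper_force": force on a finger pad.
Only numpy, scipy, OpenCV 4.12 (cv2) and the standard library are available. Lean on these libraries where they do the work, as an engineer would, in place of code of your own. Each camera call takes 0.05 s, during which the arm holds its last target. There are 200 camera calls.

## Working session

There is one attempt and no reset: what is moved stays moved. The work goes in short steps, Python scripts to look and compute and a shell command to move; the robot and the scene stay as the last step left them, time stands still between calls to the robot, and variables do not carry over. Pictures are saved under pics/ and viewed, at most 10 in all, crops included, and the job is handed in when it is done.

```bash
mkdir -p pics
cat > h.py <<'E'
import numpy as np, cv2
from plant import env, eyes
def grab(n,f=None):
    im=eyes.get_image(n); np.savez('/tmp/%s.npz'%n,**{k:im[k] for k in im})
    if f: cv2.imwrite('pics/'+f,im['pixels'][:,:,::-1])
    return im
def load(n): return np.load('/tmp/%s.npz'%n)
def ray(im,u,v):
    K=np.array([[im['fx'],0,im['cx']],[0,im['fy'],im['cy']],[0,0,1.]],float)
    p=cv2.undistortPoints(np.array([[[u,v]]],float),K,np.array(im['dist_coeffs'],float))[0,0]
    T=np.array(im['T']); return T[:3,3],T[:3,:3]@np.array([p[0],p[1],1.])
def at_z(im,u,v,z):
    o,d=ray(im,u,v); return o+d*(z-o[2])/d[2]
def at_d(im,u,v):
    o,d=ray(im,u,v); return o+d*float(im['depth'][int(v),int(u)])
E
python3 - <<'E'
from h import *
a=grab('top','top0.png');b=grab('side','side0.png')
print(a['T'],b['T'],a['fx'],b['fx']); s=env.sense(); print(s)
E
```

```text
[[-0.02821682 -0.99730047  0.06779066  0.47849699]
 [-0.99958843  0.02850261  0.00325208 -0.03362781]
 [-0.00517551 -0.067671   -0.99769427  1.28986383]
 [ 0.          0.          0.          1.        ]] [[-0.84983405 -0.39801229  0.34549717  0.14533821]
 [-0.52703483  0.63671841 -0.56287116  0.66935545]
 [ 0.00404523 -0.66043613 -0.75087133  1.03015959]
 [ 0.          0.          0.          1.        ]] 452.24514377554175 385.9883306882761
{'t': 0.1, 'joint_positions': array([-1.46708916e+00,  2.21146676e-01,  1.52748496e+00, -2.74648920e-05,
        1.39469145e+00, -1.26085263e-01]), 'qd': array([ 0.00094217, -0.00235347, -0.0010594 ,  0.00022894,  0.0019836 ,
        0.00075863]), 'joint_efforts': array([ 5.12157640e-04, -4.95948279e+01, -3.88517833e+01,  7.00995955e-02,
        5.15692367e-02, -4.26869326e-05]), 'tool_pos': array([ 0.14229827, -0.60801939,  0.22155322]), 'eef_rot': array([-8.65314156e-04,  9.93406039e-01,  1.14645948e-01, -3.83636952e-06]), 'wrist_force': array([-0.40095166,  0.28177881,  0.47273309]), 'moment': array([ 0.03573092, -0.01471145, -0.01403108]), 'gripper_force': 0.0, 'gripper_width': 0.08710218402693305}
```

View pics/top0.png

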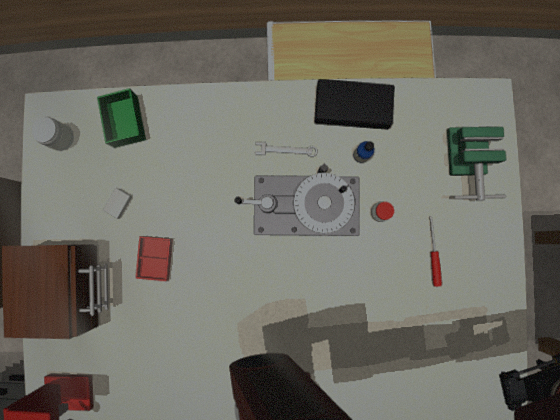

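View pics/side0.png

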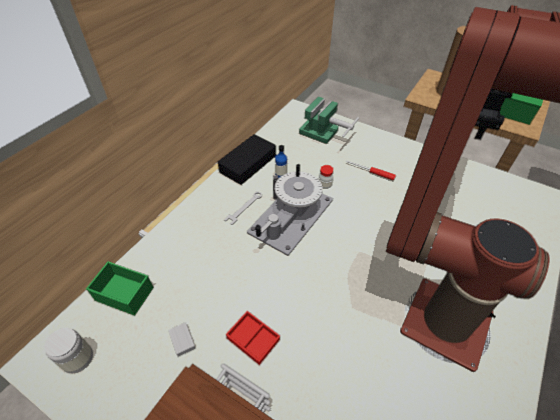

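The top view shows the wheel centre near (324,202), pointer near (323,168), handle near (344,188), lever pivot near (268,203), knob near (238,200), the jar at (383,211) and the oil bottle at (365,151). I'll enlarge it for closer pixel readings.

Run:
```python
from h import *
im=load('top'); c=im['pixels'][140:250,225:405,::-1]
c=cv2.resize(c,None,fx=4.4,fy=4.4,interpolation=cv2.INTER_CUBIC); cv2.imwrite('pics/c1.png',cv2.convertScaleAbs(c,alpha=1.4))
for n,u,v,z in [('wheel',324,202,.112),('ptr',323,168,.112),('handle',344,188,.162),('piv',268,203,.101),('knob',238,200,.13),('jar',383,211,.075),('oil',365,151,.14)]:
    print(n,at_z(im,u,v,z).round(4),at_d(im,u,v).round(4))
```

```text
wheel [ 0.5729 -0.1465  0.112 ] [ 0.5724 -0.1458  0.1191]
ptr [ 0.6627 -0.1471  0.112 ] [ 0.6625 -0.147   0.1131]
handle [ 0.6028 -0.1933  0.162 ] [ 0.6032 -0.1938  0.1585]
piv [5.754e-01 3.000e-04 1.010e-01] [5.752e-01 2.000e-04 1.038e-01]
knob [0.583  0.0766 0.13  ] [0.583  0.0766 0.1303]
jar [ 0.547  -0.3094  0.075 ] [ 0.547  -0.3096  0.0737]
oil [ 0.6999 -0.2549  0.14  ] [ 0.7059 -0.2609  0.1092]
```

View pics/c1.png

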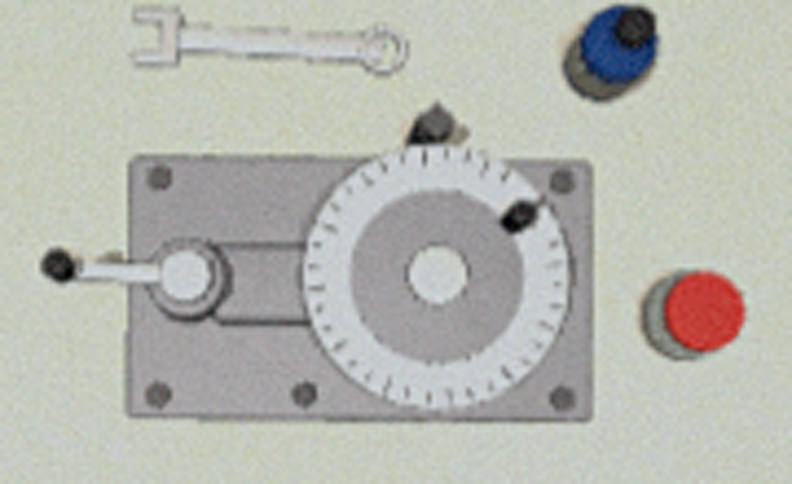

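The enlarged crop (4.4x, offset 225,140) gives these positions:
- Wheel: centre (437,277)
- Handle: top (524,212), with the long mark just outside it near (543,200)
- Pointer: tip near (430,142)
- Lever: pivot (186,275), knob top (58,265)
- Cap screw: on the foot at (305,395)

Next I'll work out the geometry.

```bash
cat >> h.py <<'E'
def cloud(im):
    v,u=np.mgrid[0:420,0:560]; K=np.array([[im['fx'],0,im['cx']],[0,im['fy'],im['cy']],[0,0,1.]],float)
    p=cv2.undistortPoints(np.stack([u,v],-1).reshape(-1,1,2).astype(float),K,np.array(im['dist_coeffs'],float)).reshape(420,560,2)
    T=np.array(im['T']); P=np.dstack([p,np.ones((420,560))])*im['depth'][...,None]
    return P@T[:3,:3].T+T[:3,3]
E
python3 - <<'E'
from h import *
for n in ['top','side']:
    im=load(n); W=cloud(im)
    def near(c,r,z0,z1): 
        return W[(np.hypot(W[...,0]-c[0],W[...,1]-c[1])<r)&(W[...,2]>z0)&(W[...,2]<z1)&(im['depth']>0)]
    w=near((.571,-.147),.1,.106,.118); w=w[np.hypot(w[:,0]-.571,w[:,1]+.147)<.083]
    (c,r)=cv2.minEnclosingCircle(w[:,:2].astype(np.float32)); print(n,'wheel',c,r,w.mean(0))
    for m,c0,z0,z1 in [('handle',(.603,-.193),.145,.175),('knob',(.583,.077),.115,.14),('piv',(.575,0),.098,.11)]:
        q=near(c0,.025,z0,z1); print(m,len(q),q.mean(0).round(4) if len(q) else '')
    
im=load('top'); f=lambda x,y,z:at_z(im,225+x/4.4,140+y/4.4,z)
C=f(437,277,.112);print('C',C)
for n,x,y,z in [('ptr',431,141,.112),('handle',524,212,.162),('mark',543,200,.112),('piv',186,275,.101),('knob',58,265,.13),('a',130,157,.014),('b',592,160,.014),('c',592,418,.014),('d',127,417,.014),('screw',305,395,.03)]:
    p=f(x,y,z);d=p-C;print(n,p.round(4),np.hypot(*d[:2]).round(4),np.degrees(np.arctan2(d[1],d[0])).round(1))
E
```

```text
top wheel (0.5729714035987854, -0.14619703590869904) 0.08031100034713745 [ 0.57160856 -0.14474468  0.11197621]
handle 38 [ 0.6034 -0.1917  0.1593]
knob 38 [0.5846 0.0783 0.1289]
piv 93 [0.5783 0.0045 0.101 ]
side wheel (0.5676940083503723, -0.1460755467414856) 0.08184133470058441 [ 0.56653433 -0.14035918  0.11218807]
handle 29 [ 0.5993 -0.1899  0.1557]
knob 33 [0.5812 0.0806 0.1267]
piv 59 [0.5749 0.0039 0.1009]
C [ 0.57040202 -0.14720269  0.112     ]
ptr [ 0.652  -0.1466  0.112 ] 0.0816 0.5
handle [ 0.6023 -0.1935  0.162 ] 0.0562 -55.4
mark [ 0.6147 -0.2123  0.112 ] 0.0787 -55.8
piv [0.5768 0.0022 0.101 ] 0.1495 87.6
knob [0.5824 0.0762 0.13  ] 0.2237 86.9
a [0.6615 0.039  0.014 ] 0.2073 63.9
b [ 0.6513 -0.2601  0.014 ] 0.1389 -54.4
c [ 0.4844 -0.2534  0.014 ] 0.1366 -129.0
d [0.4938 0.045  0.014 ] 0.2069 111.7
screw [ 0.5043 -0.0689  0.03  ] 0.1024 130.2
```

```bash
for i in 1 2 3; do python3 -m jog '[[0.4,29,26,0,0,0,-0.075],[0.4,29,26,0,0,0,-0.075],[0.4,29,26,0,0,0,-0.075],[0.4,29,26,0,0,0,-0.075],[0.4,29,26,0,0,0,-0.075]]' 10 | tail -c 500; done; python3 -m jog '[[0.4,25,25,0,0,0,-0.075],[0.4,0,0,0,0,0,0],[0.4,0,0,0,0,0,0]]'
python3 - <<'E'
from h import *
s=env.sense();print(s['joint_positions'].round(3)); im=grab('top','t1.png');b=grab('side')
cv2.imwrite('pics/s1.png',cv2.resize(b['pixels'][130:270,210:370,::-1],None,fx=4.2,fy=4.2,interpolation=cv2.INTER_CUBIC))
E
```

```text
t: 0.52
tool_pos: [0.2882, -0.477, 0.222]
eef_rot: [-0.0, 0.997, -0.075, -0.0]
wrist_force: [0.1, -1.5, 0.7]
gripper_width: 0.0612
gripper_force: 0.0
t: 0.93
tool_pos: [0.4333, -0.3468, 0.2222]
eef_rot: [-0.0, 0.966, -0.259, -0.0]
wrist_force: [0.9, -0.7, -0.5]
gripper_width: 0.0527
gripper_force: 0.0
t: 1.35
tool_pos: [0.5783, -0.2168, 0.2221]
eef_rot: [0.0, 0.901, -0.434, -0.0]
wrist_force: [-0.1, -0.2, -0.2]
gripper_width: 0.052
gripper_force: 0.0
t: 1.6
tool_pos: [0.603, -0.1917, 0.2216]
eef_rot: [0.0, 0.886, -0.465, -0.001]
wrist_force: [-0.7, 0.2, -0.1]
gripper_width: 0.0525
gripper_force: 0.0
[-0.432  0.24   1.505 -0.     1.398  2.105]
```

View pics/s1.png

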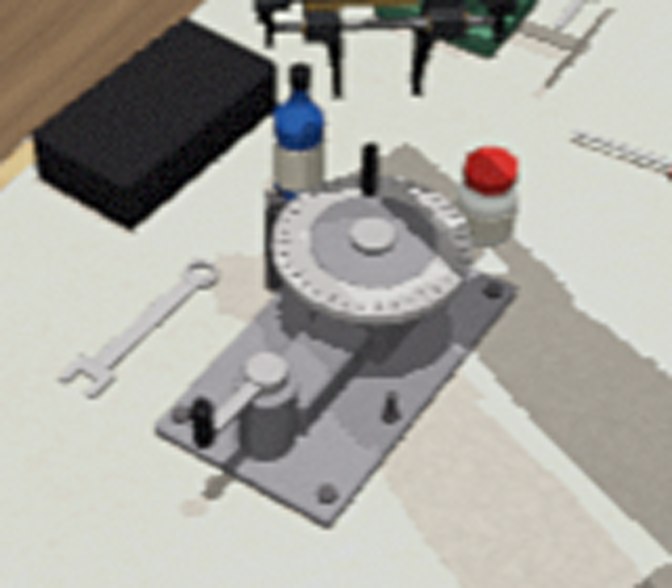

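The crop shows the open fingers (tips at about (337,90) and (418,90)) above and either side of the handle, whose top is at (370,150). The oil bottle and jar are clear. I'll descend and grip.

```bash
python3 -m jog '[[0.4,0,-1,-30,0,0,0],[0.4,0,0,-30,0,0,0],[0.4,0,0,-25,0,0,0],[0.4,0,0,-12,0,0,0],[0.4,0,0,0,0,0,0]]' 10;  python3 -m jog '[[0.9,0,0,0,0,0,0],[0.9,0,0,0,0,0,0],[0.9,0,0,0,0,0,0],[0.9,0,0,0,0,0,0],[0.9,0,0,0,0,0,0]]' 10;  python3 -m jog '[[0.9,0,0,0,0,0,0],[0.9,0,0,0,0,0,0],[0.9,0,0,0,0,0,0]]' 10
```

```text
t: 2.12
tool_pos: [0.5991, -0.1948, 0.1217]
eef_rot: [0.0, 0.884, -0.467, -0.003]
wrist_force: [-0.9, 0.2, -0.5]
gripper_width: 0.0521
gripper_force: 0.0
t: 2.53
tool_pos: [0.6031, -0.1949, 0.127]
eef_rot: [-0.0, 0.885, -0.466, 0.001]
wrist_force: [0.2, -0.4, 0.0]
gripper_width: 0.0269
gripper_force: 0.0
t: 2.78
tool_pos: [0.6029, -0.1946, 0.1262]
eef_rot: [-0.0, 0.885, -0.466, 0.001]
wrist_force: [0.0, -1.2, 3.7]
gripper_width: 0.0154
gripper_force: 10.0
```

```bash
python3 -c "
import numpy as np
p=np.arange(-.98,.75,.05);x=56*np.cos(p);y=56*np.sin(p)
for i in range(len(p)-1):print(round(p[i],2),round(p[i+1],2),round(x[i+1]-x[i],2),round(y[i+1]-y[i],2))"
python3 -m jog '[[0.9,2.3,1.6,0,0,0,0.05],[0.9,2.2,1.7,0,0,0,0.05],[0.9,0,0,0,0,0,0]]'; python3 -m jog '[[0.9,2.1,1.8,0,0,0,0.05],[0.9,2.0,1.9,0,0,0,0.05],[0.9,0,0,0,0,0,0]]'; python3 -m jog '[[0.9,1.9,2.0,0,0,0,0.05],[0.9,1.8,2.1,0,0,0,0.05],[0.9,0,0,0,0,0,0]]'
```

```text
-0.98 -0.93 2.29 1.62
-0.93 -0.88 2.2 1.73
-0.88 -0.83 2.11 1.84
-0.83 -0.78 2.02 1.94
-0.78 -0.73 1.92 2.04
-0.73 -0.68 1.81 2.13
-0.68 -0.63 1.71 2.22
-0.63 -0.58 1.59 2.3
-0.58 -0.53 1.48 2.38
-0.53 -0.48 1.35 2.45
-0.48 -0.43 1.23 2.51
-0.43 -0.38 1.1 2.57
-0.38 -0.33 0.97 2.63
-0.33 -0.28 0.84 2.67
-0.28 -0.23 0.71 2.71
-0.23 -0.18 0.57 2.74
-0.18 -0.13 0.43 2.77
-0.13 -0.08 0.29 2.78
-0.08 -0.03 0.15 2.8
-0.03 0.02 0.01 2.8
0.02 0.07 -0.13 2.8
0.07 0.12 -0.27 2.79
0.12 0.17 -0.4 2.77
0.17 0.22 -0.54 2.75
0.22 0.27 -0.68 2.72
0.27 0.32 -0.81 2.68
0.32 0.37 -0.95 2.63
0.37 0.42 -1.08 2.58
0.42 0.47 -1.21 2.53
0.47 0.52 -1.33 2.46
0.52 0.57 -1.45 2.39
0.57 0.62 -1.57 2.32
0.62 0.67 -1.68 2.24
0.67 0.72 -1.79 2.15
t: 3.03
tool_pos: [0.6077, -0.1913, 0.1262]
eef_rot: [-0.0, 0.907, -0.421, 0.001]
wrist_force: [0.3, -0.9, 2.2]
gripper_width: 0.0155
gripper_force: 10.0
t: 3.28
tool_pos: [0.6119, -0.1878, 0.1262]
eef_rot: [0.0, 0.927, -0.375, 0.001]
wrist_force: [2.2, -0.5, 3.2]
gripper_width: 0.0156
gripper_force: 10.0
t: 3.53
tool_pos: [0.615, -0.1845, 0.1262]
eef_rot: [0.001, 0.944, -0.329, 0.001]
wrist_force: [0.2, -3.8, 4.0]
gripper_width: 0.0154
gripper_force: 10.0
```

```bash
python3 -m jog '[[0.9,1.7,2.2,0,0,0,0.05],[0.9,1.6,2.3,0,0,0,0.05],[0.9,0,0,0,0,0,0]]' |head -4; python3 -m jog '[[0.9,1.5,2.4,0,0,0,0.05],[0.9,1.4,2.4,0,0,0,0.05],[0.9,0,0,0,0,0,0]]'|head -4; python3 -m jog '[[0.9,1.2,2.5,0,0,0,0.05],[0.9,1.1,2.6,0,0,0,0.05],[0.9,0,0,0,0,0,0]]'|head -4; python3 -m jog '[[0.9,1,2.6,0,0,0,0.05],[0.9,0.8,2.7,0,0,0,0.05],[0.9,0,0,0,0,0,0]]'
```

```text
t: 3.78
tool_pos: [0.6184, -0.1803, 0.1262]
eef_rot: [0.001, 0.959, -0.282, 0.001]
wrist_force: [0.8, -4.0, 3.7]
t: 4.03
tool_pos: [0.6215, -0.1756, 0.1262]
eef_rot: [0.001, 0.972, -0.234, 0.001]
wrist_force: [2.3, -4.2, 2.8]
t: 4.28
tool_pos: [0.6241, -0.1707, 0.1262]
eef_rot: [0.001, 0.983, -0.185, 0.002]
wrist_force: [4.0, -6.1, 1.4]
t: 4.53
tool_pos: [0.6264, -0.1655, 0.1263]
eef_rot: [0.001, 0.991, -0.135, 0.002]
wrist_force: [5.2, -5.5, 0.4]
gripper_width: 0.0154
gripper_force: 10.0
```

```bash
python3 -m jog '[[0.9,1.7,2.7,0,0,0,0.05],[0.9,1.1,2.7,0,0,0,0.05],[0.9,0,0,0,0,0,0]]' |head -4; python3 -m jog '[[0.9,0.4,2.8,0,0,0,0.05],[0.9,0.3,2.8,0,0,0,0.05],[0.9,0,0,0,0,0,0]]'|head -4; python3 -m jog '[[0.9,0.1,2.8,0,0,0,0.05],[0.9,0,2.8,0,0,0,0.05],[0.9,0,0,0,0,0,0]]'|head -4; python3 -m jog '[[0.9,0,0,0,0,0,0],[0.9,0,0,0,0,0,0]]'
python3 - <<'E'
from h import *
print(env.sense()['wrist_force'])
im=grab('top');b=grab('side')
A=cv2.resize(im['pixels'][150:230,275:375,::-1],None,fx=4,fy=4,interpolation=cv2.INTER_CUBIC)
B=cv2.resize(b['pixels'][155:235,250:350,::-1],None,fx=4,fy=4,interpolation=cv2.INTER_CUBIC)
cv2.imwrite('pics/p2.png',cv2.convertScaleAbs(np.hstack([A,B]),alpha=1.3))
E
```

```text
t: 4.78
tool_pos: [0.6282, -0.1597, 0.1262]
eef_rot: [0.001, 0.996, -0.086, 0.001]
wrist_force: [1.5, -5.2, 3.6]
t: 5.03
tool_pos: [0.6293, -0.1541, 0.1262]
eef_rot: [0.001, 0.999, -0.036, 0.001]
wrist_force: [1.7, -5.1, 3.2]
t: 5.28
tool_pos: [0.6298, -0.1485, 0.1263]
eef_rot: [0.001, 1.0, 0.014, 0.002]
wrist_force: [4.8, -5.3, 1.1]
t: 5.45
tool_pos: [0.6299, -0.1485, 0.1262]
eef_rot: [0.001, 1.0, 0.013, 0.002]
wrist_force: [5.8, -4.4, 0.9]
gripper_width: 0.0155
gripper_force: 10.0
[ 5.76411145 -4.352877    0.88009019]
```

View pics/p2.png

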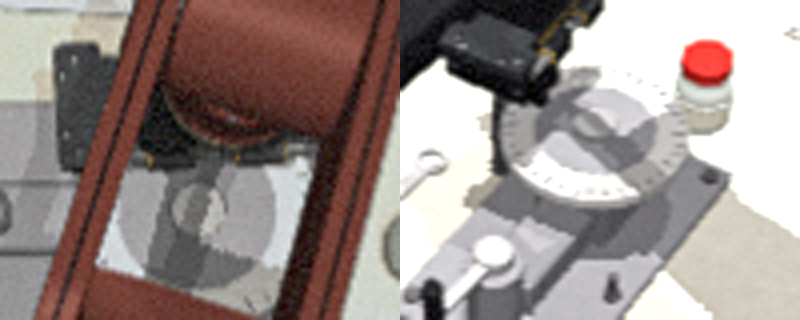

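The arm hides the mark and pointer in both views at this pose. The left crop shows the wheel hub at (200,210); the right crop shows the gripper over the pointer side. The tangential drag is about 5 N, so the slack is out. I'll continue anticlockwise past the pointer, watching the force.

```bash
python3 -m jog '[[0.9,1,2.8,0,0,0,0.05],[0.9,0,2.8,0,0,0,0.05],[0.9,0,0,0,0,0,0]]' |head -4; python3 -m jog '[[0.9,-0.2,2.8,0,0,0,0.05],[0.9,-0.3,2.8,0,0,0,0.05],[0.9,0,0,0,0,0,0]]'|head -4; python3 -m jog '[[0.9,-0.4,2.8,0,0,0,0.05],[0.9,-0.5,2.7,0,0,0,0.05],[0.9,0,0,0,0,0,0]]'|head -4; python3 -m jog '[[0.9,-0.7,2.7,0,0,0,0.05],[0.9,-0.8,2.7,0,0,0,0.05],[0.9,0,0,0,0,0,0]]' | head -4
```

```text
t: 5.8
tool_pos: [0.6299, -0.1428, 0.1262]
eef_rot: [0.001, 0.998, 0.064, 0.001]
wrist_force: [0.8, -4.5, 4.6]
t: 6.05
tool_pos: [0.6293, -0.137, 0.1262]
eef_rot: [0.001, 0.994, 0.114, 0.0]
wrist_force: [-0.0, -4.3, 4.7]
t: 6.3
tool_pos: [0.6282, -0.1315, 0.1262]
eef_rot: [0.001, 0.987, 0.163, 0.0]
wrist_force: [-0.3, -4.5, 4.6]
t: 6.55
tool_pos: [0.6265, -0.1261, 0.1261]
eef_rot: [0.001, 0.977, 0.212, -0.0]
wrist_force: [-1.7, -4.6, 4.6]
```

```bash
python3 -m jog '[[0.9,-1,2.6,0,0,0,0.05],[0.9,-1.1,2.6,0,0,0,0.05],[0.9,0,0,0,0,0,0]]' |head -4; python3 -m jog '[[0.9,-1.2,2.5,0,0,0,0.05],[0.9,0,0,0,0,0,0]]'|head -4
python3 - <<'E'
import numpy as np
from scipy.optimize import least_squares
P=np.array([[.6029,-.1946],[.6077,-.1913],[.6119,-.1878],[.615,-.1845],[.6184,-.1803],[.6215,-.1756],[.6241,-.1707],[.6264,-.1655],[.6282,-.1597],[.6293,-.1541],[.6298,-.1485],[.6299,-.1428],[.6293,-.137],[.6282,-.1315],[.6265,-.1261]])
for f in (lambda c:np.hypot(*(P-c[:2]).T)-c[2],lambda c:np.hypot(*(P-c[:2]).T)-.056):
    r=least_squares(f,[.573,-.1465,.056]);print(r.x.round(4),np.abs(r.fun).max())
E
```

```text
t: 6.8
tool_pos: [0.6243, -0.121, 0.1262]
eef_rot: [0.001, 0.965, 0.261, -0.0]
wrist_force: [-0.9, -4.5, 5.2]
t: 6.97
tool_pos: [0.6231, -0.1186, 0.1262]
eef_rot: [0.001, 0.959, 0.285, -0.0]
wrist_force: [-2.1, -5.0, 5.6]
[ 0.5718 -0.1456  0.0581] 0.00011184613517317005
[ 0.574  -0.1463  0.056 ] 0.0002878049185831913
```

```bash
python3 -m jog '[[0.9,1.2,-2.5,0,0,0,-0.05],[0.9,1.1,-2.6,0,0,0,-0.05],[0.9,0,0,0,0,0,0]]' |sed -n '1,2p;4p'; python3 -m jog '[[0.9,1,-2.6,0,0,0,-0.05],[0.9,0.8,-2.7,0,0,0,-0.05],[0.9,0,0,0,0,0,0]]'|sed -n '1,2p;4p'; python3 -m jog '[[0.9,0.7,-2.7,0,0,0,-0.05],[0.9,0.5,-2.7,0,0,0,-0.05],[0.9,0,0,0,0,0,0]]'|sed -n '1,2p;4p'; python3 -m jog '[[0.9,0.4,-2.8,0,0,0,-0.05],[0.9,0,0,0,0,0,0]]'|sed -n '1,2p;4p';python3 -m jog '[[0.9,0.3,-2.8,0,0,0,-0.05],[0.9,0,0,0,0,0,0]]'|sed -n '1,2p;4p'
```

```text
t: 7.22
tool_pos: [0.6254, -0.1232, 0.1261]
wrist_force: [-1.0, -2.9, 6.1]
t: 7.47
tool_pos: [0.6274, -0.1283, 0.1261]
wrist_force: [-1.2, -1.5, 5.8]
t: 7.72
tool_pos: [0.6288, -0.1336, 0.1261]
wrist_force: [0.5, -1.9, 4.9]
t: 7.88
tool_pos: [0.6293, -0.1363, 0.1261]
wrist_force: [0.3, -1.6, 6.2]
t: 8.05
tool_pos: [0.6297, -0.139, 0.1262]
wrist_force: [0.9, -2.4, 5.4]
```

```bash
python3 -m jog '[[0.9,0.1,-1.4,0,0,0,-0.025],[0.9,0,0,0,0,0,0]]'|sed -n '1,2p;4p';python3 -m jog '[[0.9,0.1,-1.4,0,0,0,-0.025],[0.9,0,0,0,0,0,0]]'|sed -n '1,2p;4p';python3 -m jog '[[0.9,0,-1.4,0,0,0,-0.025],[0.9,0,0,0,0,0,0]]'|sed -n '1,2p;4p';python3 -m jog '[[0.9,0,-1.4,0,0,0,-0.025],[0.9,0,0,0,0,0,0],[0.9,0,0,0,0,0,0]]'|sed -n '1,2p;4p'
```

```text
t: 8.22
tool_pos: [0.6298, -0.1402, 0.1262]
wrist_force: [0.5, -2.3, 5.1]
t: 8.38
tool_pos: [0.6299, -0.1416, 0.1261]
wrist_force: [1.5, -1.0, 5.0]
t: 8.55
tool_pos: [0.63, -0.143, 0.1262]
wrist_force: [1.6, -1.3, 4.5]
t: 8.8
tool_pos: [0.6301, -0.1444, 0.1261]
wrist_force: [1.1, -1.9, 4.8]
```

```bash
for i in 1 ; do python3 -m jog '[[0.9,0,-1.4,0,0,0,-0.025],[0.9,0,0,0,0,0,0]]'|sed -n '2p;4p';python3 -m jog '[[0.9,0,-1.4,0,0,0,-0.025],[0.9,0,0,0,0,0,0]]'|sed -n '2p;4p';python3 -m jog '[[0.9,-0.1,-1.4,0,0,0,-0.025],[0.9,0,0,0,0,0,0]]'|sed -n '2p;4p';python3 -m jog '[[0.9,-0.1,-1.4,0,0,0,-0.025],[0.9,0,0,0,0,0,0]]'|sed -n '2p;4p';python3 -m jog '[[0.9,-0.2,-1.4,0,0,0,-0.025],[0.9,0,0,0,0,0,0]]'|sed -n '2p;4p';python3 -m jog '[[0.9,-0.2,-1.4,0,0,0,-0.025],[0.9,0,0,0,0,0,0]]'|sed -n '2p;4p'; done
```

```text
tool_pos: [0.6301, -0.1458, 0.1261]
wrist_force: [0.2, -2.0, 5.5]
tool_pos: [0.6299, -0.1462, 0.1261]
wrist_force: [0.8, 2.1, 5.9]
tool_pos: [0.6298, -0.1471, 0.1261]
wrist_force: [1.6, 3.5, 6.6]
tool_pos: [0.6298, -0.1484, 0.1261]
wrist_force: [0.4, 3.1, 6.7]
tool_pos: [0.6297, -0.1497, 0.1261]
wrist_force: [1.1, 3.3, 5.7]
tool_pos: [0.6295, -0.1511, 0.1261]
wrist_force: [2.0, 2.7, 5.8]
```

Drag came on clearly at y ≈ -0.146, which puts the slack at about 29°. I'll release, rise and move over towards the lever so I can see the mark.

```bash
python3 -m jog '[[0.4,0,0,0,0,0,0],[0.4,0,0,0,0,0,0],[0.4,0,0,0,0,0,0],[0.4,0,0,0,0,0,0]]' | sed -n '2p;4,6p'; python3 -m jog '[[0.4,0,0,30,0,0,0],[0.4,0,0,30,0,0,0],[0.4,0,10,25,0,0,0],[0.4,-9,38,0,0,0,0],[0.4,-9,38,0,0,0,0]]' >/dev/null; python3 -m jog '[[0.4,-9,38,0,0,0,0],[0.4,-9,38,0,0,0,0],[0.4,-10,38,0,0,0,0],[0.4,0,35,0,0,0,0],[0.4,0,0,0,0,0,0]]'
python3 - <<'E'
from h import *
im=grab('top');b=grab('side')
A=cv2.resize(im['pixels'][158:218,295:355,::-1],None,fx=6.6,fy=6.6,interpolation=cv2.INTER_CUBIC)
B=cv2.resize(b['pixels'][163:223,262:332,::-1],None,fx=5.7,fy=6.6,interpolation=cv2.INTER_CUBIC)
print(A.shape,B.shape)
cv2.imwrite('pics/p3.png',cv2.convertScaleAbs(np.hstack([A,B]),alpha=1.2))
E
```

```text
tool_pos: [0.6282, -0.1525, 0.1245]
wrist_force: [0.0, 0.2, -0.7]
gripper_width: 0.0343
gripper_force: 0.0
t: 10.97
tool_pos: [0.5816, 0.0882, 0.2103]
eef_rot: [-0.001, 0.999, -0.033, -0.0]
wrist_force: [-0.4, -1.1, -0.2]
gripper_width: 0.0525
gripper_force: 0.0
(396, 396, 3) (396, 399, 3)
```

View pics/p3.png

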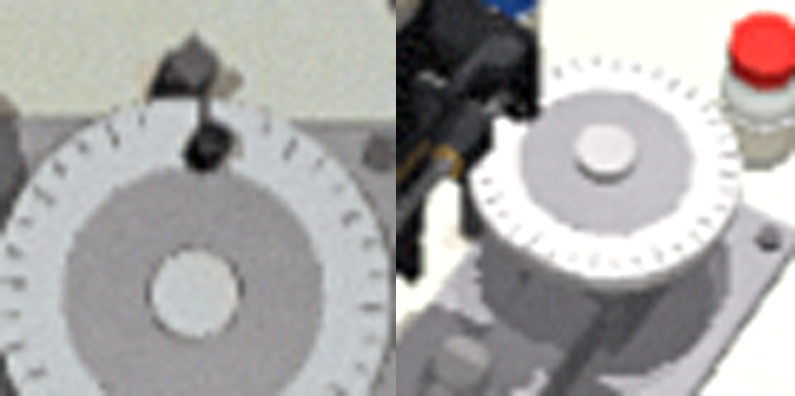

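The left crop (6.6x) shows the handle at (210,148) and the long mark running up from it to about (205,95). The pointer's dark head is at about (160–215, 35–97), so they're nearly aligned, but I can't resolve the tip. In the right crop the gripper hides the pointer. I'll clear the view and average several frames.

```bash
python3 -m jog '[[0.4,-35,10,0,0,0,0],[0.4,-35,10,0,0,0,0],[0.4,-35,10,0,0,0,0],[0.4,-35,10,0,0,0,0],[0.4,0,0,0,0,0,0]]'|head -2
python3 - <<'E'
from h import *
out=[]
for n,(r0,c0) in [('top',(155,310)),('side',(150,260))]:
    F=[eyes.get_image(n) for _ in range(8)]; m=np.mean([f['pixels'].astype(float) for f in F],0)
    np.savez('/tmp/%sm.npz'%n,**{**F[0],'pixels':m})
    h,w=(36,28) if n=='top' else (54,42)
    c=m[r0:r0+h,c0:c0+w,::-1]; out.append(cv2.resize(np.clip(c*1.15,0,255).astype(np.uint8),(400,514),interpolation=cv2.INTER_CUBIC))
cv2.imwrite('pics/p4.png',np.hstack(out))
E
```

```text
t: 11.48
tool_pos: [0.4373, 0.1222, 0.2087]
```

View pics/p4.png

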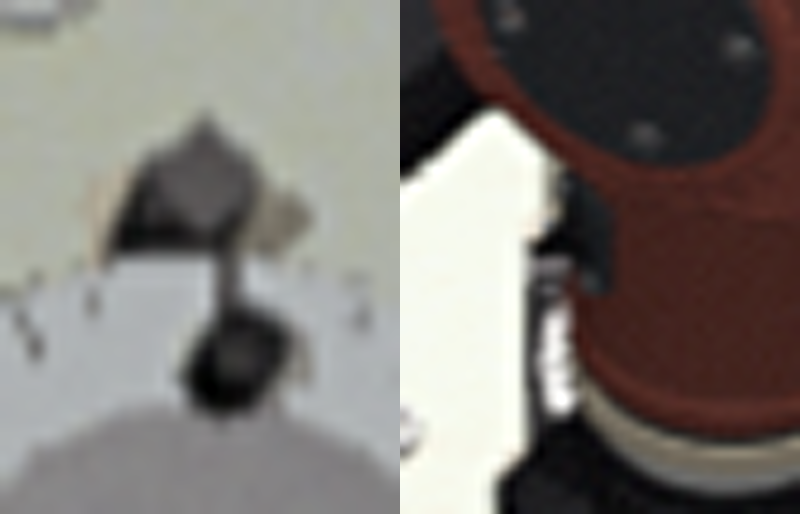

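Run:
```python
from h import *
im=load('topm'); P=im['pixels']
# wheel rim fit: bright ring vs. surroundings -> use grey inner disc / white ring boundary (concentric)
hsv=P.mean(2); W=cloud(im)
C0=np.array([.571,-.1467])
q=lambda u,v,z:at_z(im,u,v,z)[:2]
pts=[]
uv=np.mgrid[0:420,0:560]
for a in np.radians(np.arange(0,360,4)):
    if abs((np.degrees(a)+180)%360-180)<25: continue
    prof=[];rs=np.arange(.040,.064,.0005)
    for r in rs:
        p=np.array([C0[0]+r*np.cos(a),C0[1]+r*np.sin(a),.112]);T=np.array(im['T']);c=T[:3,:3].T@(p-T[:3,3])
        K=np.array([[im['fx'],0,im['cx']],[0,im['fy'],im['cy']],[0,0,1.]],float)
        u=cv2.projectPoints(c.reshape(1,1,3),np.zeros(3),np.zeros(3),K,np.array(im['dist_coeffs'],float))[0][0,0]
        prof.append(cv2.getRectSubPix(hsv.astype(np.float32),(1,1),(float(u[0]),float(u[1])))[0,0])
    g=np.gradient(cv2.GaussianBlur(np.array(prof,np.float32).reshape(1,-1),(0,0),3)[0]);k=g.argmax()
    if g[k]>1: pts.append([C0[0]+rs[k]*np.cos(a),C0[1]+rs[k]*np.sin(a)])
from scipy.optimize import least_squares
pts=np.array(pts);f=least_squares(lambda c:np.hypot(*(pts-c[:2]).T)-c[2],[.571,-.147,.05],loss='soft_l1',f_scale=.001);print(len(pts),f.x.round(4))
C=f.x[:2]
g=lambda x,y,z:q(310+x/14.286,155+y/14.286,z)
for n,p in [('mark',g(230,284,.112)),('apexout',g(205,115,.112)),('diaR',g(258,190,.112)),('diaL',g(150,185,.112)),('tip?',g(205,243,.112)),('handle',g(238,352,.162))]:
    d=p-C;print(n,p.round(4),np.hypot(*d).round(4),np.degrees(np.arctan2(d[1],d[0])).round(2))
```

```text
77 [ 0.5721 -0.1459  0.052 ]
mark [ 0.6442 -0.1546] 0.0727 -6.83
apexout [ 0.6758 -0.1511] 0.1039 -2.88
diaR [ 0.6616 -0.1604] 0.0907 -9.18
diaL [ 0.663  -0.1405] 0.0911 3.41
tip? [ 0.652  -0.1502] 0.08 -3.1
handle [ 0.6251 -0.1504] 0.0532 -4.83
```

In the averaged top crop (14.3x), the pointer is a diamond-shaped head with its outward corner at (205,115), so its tip faces the wheel at x ≈ 205. The mark sits at x ≈ 230, about 3° (4 mm) too far clockwise. I'll redo it with slightly more overshoot and finish at TCP y ≈ -0.1483.

```bash
python3 -m jog '[[0.4,24,-34,0,0,0,0],[0.4,24,-34,0,0,0,0],[0.4,24,-34,0,0,0,0],[0.4,24,-34,0,0,0,0],[0.4,24,-34,0,0,0,0]]' >/dev/null; python3 -m jog '[[0.4,24,-34,0,0,0,0],[0.4,24,-34,0,0,0,0],[0.4,24,-34,0,0,0,0],[0.4,0,0,0,0,0,0],[0.4,0,0,0,0,0,0]]'
```

```text
t: 13.12
tool_pos: [0.6351, -0.1516, 0.2088]
eef_rot: [-0.0, 0.999, -0.036, -0.001]
wrist_force: [-0.7, 0.4, -0.3]
gripper_width: 0.0522
gripper_force: 0.0
```

```bash
python3 -m jog '[[0.4,-4,0,-30,0,0,0],[0.4,-1,0.5,-30,0,0,0],[0.4,0,0,-22,0,0,0],[0.4,0,0,0,0,0,0]]'|sed -n '2p;4p'; python3 -m jog '[[0.9,0,0,0,0,0,0],[0.9,0,0,0,0,0,0],[0.9,0,0,0,0,0,0],[0.9,0,0,0,0,0,0],[0.9,0,0,0,0,0,0]]' 10 >/dev/null;  python3 -m jog '[[0.9,0,0,0,0,0,0],[0.9,0,0,0,0,0,0],[0.9,0,0,0,0,0,0],[0.9,0,0,0,0,0,0]]' 10
```

```text
tool_pos: [0.6257, -0.1465, 0.1228]
wrist_force: [-0.7, -0.2, -0.8]
t: 14.2
tool_pos: [0.6304, -0.1495, 0.1294]
eef_rot: [0.0, 0.999, -0.035, 0.001]
wrist_force: [-0.2, -0.1, 4.2]
gripper_width: 0.0156
gripper_force: 10.0
```

```bash
python3 -m jog '[[0.9,0.2,2.8,0,0,0,0.05],[0.9,0,2.8,0,0,0,0.05],[0.9,-0.1,2.8,0,0,0,0.05],[0.9,0,0,0,0,0,0]]' |sed -n '2p;4p'; python3 -m jog '[[0.9,-0.2,2.8,0,0,0,0.05],[0.9,-0.3,2.8,0,0,0,0.05],[0.9,-0.4,2.8,0,0,0,0.05],[0.9,0,0,0,0,0,0]]' |sed -n '2p;4p'; python3 -m jog '[[0.9,-0.5,2.7,0,0,0,0.05],[0.9,-0.7,2.7,0,0,0,0.05],[0.9,-0.8,2.7,0,0,0,0.05],[0.9,0,0,0,0,0,0]]' |sed -n '2p;4p'; python3 -m jog '[[0.9,-1,2.6,0,0,0,0.05],[0.9,-1.1,2.6,0,0,0,0.05],[0.9,0,0,0,0,0,0]]' |sed -n '2p;4p'
```

```text
tool_pos: [0.6303, -0.1407, 0.1294]
wrist_force: [-0.7, -0.4, 5.7]
tool_pos: [0.629, -0.1323, 0.1293]
wrist_force: [-3.3, 0.5, 5.7]
tool_pos: [0.6265, -0.1244, 0.1293]
wrist_force: [-4.3, -0.8, 7.0]
tool_pos: [0.6248, -0.1203, 0.1293]
wrist_force: [-2.4, -3.5, 5.3]
```

```bash
python3 -m jog '[[0.9,-1.4,2.5,0,0,0,0.05],[0.9,0,0,0,0,0,0]]' |sed -n '2p;4p'; python3 -m jog '[[0.9,-1,1.6,0,0,0,0.03],[0.9,0,0,0,0,0,0]]' |sed -n '2p;4p'
```

```text
tool_pos: [0.6236, -0.118, 0.1293]
wrist_force: [-2.5, -3.8, 4.7]
tool_pos: [0.6227, -0.1165, 0.1293]
wrist_force: [-2.2, -4.8, 4.6]
```

```bash
python3 -m jog '[[0.9,1.4,-2.4,0,0,0,-0.05],[0.9,1.2,-2.5,0,0,0,-0.05],[0.9,1.1,-2.6,0,0,0,-0.05],[0.9,0,0,0,0,0,0]]' |sed -n '2p;4p'; python3 -m jog '[[0.9,1,-2.6,0,0,0,-0.05],[0.9,0.8,-2.7,0,0,0,-0.05],[0.9,0.7,-2.7,0,0,0,-0.05],[0.9,0,0,0,0,0,0]]' |sed -n '2p;4p'; python3 -m jog '[[0.9,0.5,-2.7,0,0,0,-0.05],[0.9,0.4,-2.8,0,0,0,-0.05],[0.9,0.3,-2.8,0,0,0,-0.05],[0.9,0,0,0,0,0,0]]' |sed -n '2p;4p'; python3 -m jog '[[0.9,0.1,-2.0,0,0,0,-0.035],[0.9,0,0,0,0,0,0]]'|sed -n '2p;4p'; python3 -m jog '[[0.9,0,-1,0,0,0,-0.02],[0.9,0,0,0,0,0,0]]'|sed -n '2p;4p'
```

```text
tool_pos: [0.6263, -0.1237, 0.1293]
wrist_force: [-3.3, -2.7, 6.0]
tool_pos: [0.629, -0.1316, 0.1293]
wrist_force: [-2.9, -1.9, 5.3]
tool_pos: [0.6305, -0.1398, 0.1293]
wrist_force: [-0.2, -1.8, 6.4]
tool_pos: [0.6306, -0.1415, 0.1293]
wrist_force: [-0.8, -2.7, 5.2]
tool_pos: [0.6307, -0.1423, 0.1292]
wrist_force: [0.0, -2.3, 5.4]
```

```bash
python3 -m jog '[[0.9,0,-1,0,0,0,-0.02],[0.9,0,0,0,0,0,0]]'|sed -n '2p;4p'; python3 -m jog '[[0.9,0,-1,0,0,0,-0.02],[0.9,0,0,0,0,0,0]]'|sed -n '2p;4p'; python3 -m jog '[[0.9,0,-1,0,0,0,-0.02],[0.9,0,0,0,0,0,0]]'|sed -n '2p;4p'; python3 -m jog '[[0.9,0,-1,0,0,0,-0.02],[0.9,0,0,0,0,0,0]]'|sed -n '2p;4p'
```

```text
tool_pos: [0.6308, -0.1432, 0.1293]
wrist_force: [-0.1, -1.0, 5.7]
tool_pos: [0.6308, -0.144, 0.1293]
wrist_force: [-1.1, -1.2, 5.5]
tool_pos: [0.6306, -0.1441, 0.1292]
wrist_force: [-0.6, 2.0, 6.8]
tool_pos: [0.6305, -0.1447, 0.1292]
wrist_force: [-0.8, 2.5, 6.4]
```

```bash
python3 -m jog '[[0.9,0,-1.2,0,0,0,-0.02],[0.9,0,-1.2,0,0,0,-0.02],[0.9,0,0,0,0,0,0]]'|sed -n '2p;4p'; python3 -m jog '[[0.9,-0.1,-1.1,0,0,0,-0.02],[0.9,0,0,0,0,0,0],[0.9,0,0,0,0,0,0]]'|sed -n '2p;4p'
```

```text
tool_pos: [0.6305, -0.147, 0.1292]
wrist_force: [-0.7, 3.1, 6.7]
tool_pos: [0.6305, -0.1481, 0.1292]
wrist_force: [-1.1, 3.3, 6.8]
```

```bash
python3 -m jog '[[0.4,0,0,0,0,0,0],[0.4,0,0,0,0,0,0],[0.4,0,0,0,0,0,0],[0.4,0,0,0,0,0,0]]' | sed -n '2p;4,6p'; python3 -m jog '[[0.4,0,0,30,0,0,0],[0.4,0,0,30,0,0,0],[0.4,0,0,22,0,0,0],[0.4,-23,-34,0,0,0,0],[0.4,-23,-34,0,0,0,0]]' >/dev/null; python3 -m jog '[[0.4,-23,-34,0,0,0,0],[0.4,-23,-34,0,0,0,0],[0.4,-23,-34,0,0,0,0],[0.4,-23,-34,0,0,0,0],[0.4,-23,-34,0,0,0,0]]'|head -2; python3 -m jog '[[0.4,0,0,0,0,0,0]]' | sed -n '2p'
python3 - <<'E'
from h import *
out=[]
for n,(r0,c0) in [('top',(155,310)),('side',(162,260))]:
    F=[eyes.get_image(n) for _ in range(8)]; m=np.mean([f['pixels'].astype(float) for f in F],0)
    np.savez('/tmp/%sm.npz'%n,**{**F[0],'pixels':m})
    h,w=(36,28)
    c=m[r0:r0+h,c0:c0+w,::-1]; out.append(cv2.resize(np.clip(c*1.15,0,255).astype(np.uint8),(400,514),interpolation=cv2.INTER_CUBIC))
cv2.imwrite('pics/p5.png',np.hstack(out))
E
```

```text
tool_pos: [0.6296, -0.1492, 0.1277]
wrist_force: [-0.1, 0.2, 0.8]
gripper_width: 0.0345
gripper_force: 0.0
t: 19.45
tool_pos: [0.4676, -0.3887, 0.2103]
tool_pos: [0.4645, -0.3933, 0.2102]
```

View pics/p5.png

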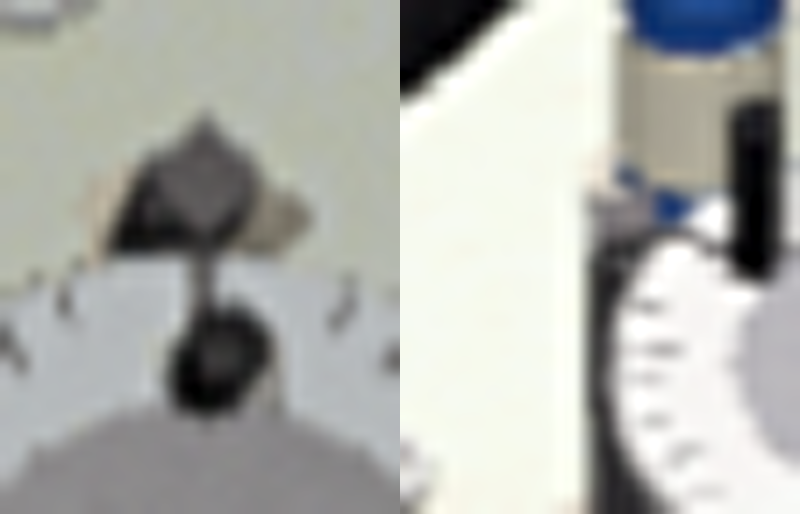

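The mark (x≈204, y≈255–300 in the left crop) now lines up with the pointer's axis (x≈205), and the right crop shows the mark running from the handle to the pointer. The slack was taken up clockwise with the screw dragging. Next is the lever knob.

```bash
python3 -m jog '[[0.4,9.2,36.2,0,0,0,0.12],[0.4,9.2,36.2,0,0,0,0.12],[0.4,9.2,36.2,0,0,0,0.12],[0.4,9.2,36.2,0,0,0,0.12],[0.4,9.2,36.2,0,0,0,0.12]]'>/dev/null;python3 -m jog '[[0.4,9.2,36.2,0,0,0,0.12],[0.4,9.2,36.2,0,0,0,0.12],[0.4,9.2,36.2,0,0,0,0.12],[0.4,9.2,36.2,0,0,0,0.12],[0.4,9.2,36.2,0,0,0,0.12]]'>/dev/null; python3 -m jog '[[0.4,9.2,36.2,0,0,0,0.12],[0.4,9.2,36.2,0,0,0,0.12],[0.4,9.2,36.2,0,0,0,0.12],[0.4,0,0,0,0,0,0],[0.4,0,0,0,0,0,0]]'
python3 -c "
import numpy as np
p=np.radians(86)+np.arange(0,1.45,.05);x=75*np.cos(p);y=75*np.sin(p)
for i in range(len(p)-1):print(round(.05*i,2),round(x[i+1]-x[i],1),round(y[i+1]-y[i],1))"
```

```text
t: 21.58
tool_pos: [0.5887, 0.0852, 0.2104]
eef_rot: [-0.0, 0.739, 0.673, -0.0]
wrist_force: [-0.4, -0.2, 0.4]
gripper_width: 0.052
gripper_force: 0.0
0.0 -3.7 0.2
0.05 -3.7 -0.0
0.1 -3.7 -0.2
0.15 -3.7 -0.4
0.2 -3.7 -0.6
0.25 -3.7 -0.8
0.3 -3.6 -0.9
0.35 -3.6 -1.1
0.4 -3.5 -1.3
0.45 -3.4 -1.5
0.5 -3.4 -1.6
0.55 -3.3 -1.8
0.6 -3.2 -2.0
0.65 -3.1 -2.1
0.7 -3.0 -2.3
0.75 -2.9 -2.4
0.8 -2.7 -2.6
0.85 -2.6 -2.7
0.9 -2.5 -2.8
0.95 -2.3 -2.9
1.0 -2.2 -3.1
1.05 -2.0 -3.2
1.1 -1.8 -3.3
1.15 -1.7 -3.4
1.2 -1.5 -3.4
1.25 -1.3 -3.5
1.3 -1.2 -3.6
1.35 -1.0 -3.6
```

```bash
python3 -m jog '[[0.4,-4.5,-7.5,-30,0,0,0],[0.4,0,0,-30,0,0,0],[0.4,0,0,-25,0,0,0],[0.4,0,0,-12,0,0,0],[0.4,0,0,-6,0,0,0]]'|sed -n '2p;4p'; python3 -m jog '[[0.9,0,0,0,0,0,0],[0.9,0,0,0,0,0,0],[0.9,0,0,0,0,0,0],[0.9,0,0,0,0,0,0],[0.9,0,0,0,0,0,0]]' 10 >/dev/null;  python3 -m jog '[[0.9,0,0,0,0,0,0],[0.9,0,0,0,0,0,0],[0.9,0,0,0,0,0,0],[0.9,0,0,0,0,0,0]]' 10
```

```text
tool_pos: [0.5824, 0.0744, 0.1051]
wrist_force: [-0.3, -0.6, 0.2]
t: 22.75
tool_pos: [0.5848, 0.0758, 0.1084]
eef_rot: [0.0, 0.74, 0.672, 0.001]
wrist_force: [0.6, 0.6, 4.2]
gripper_width: 0.0176
gripper_force: 10.0
```

Gripped (width 17.6 mm, matching the 18 mm knob). Now I'll swing it anticlockwise in short steps.

```bash
python3 -m jog '[[0.9,-3.7,0.2,0,0,0,0.05],[0.9,-3.7,0,0,0,0,0.05],[0.9,-3.7,-0.2,0,0,0,0.05],[0.9,0,0,0,0,0,0]]'|sed -n '2p;4p';python3 -m jog '[[0.9,-3.7,-0.4,0,0,0,0.05],[0.9,-3.7,-0.6,0,0,0,0.05],[0.9,-3.7,-0.8,0,0,0,0.05],[0.9,0,0,0,0,0,0]]'|sed -n '2p;4p';python3 -m jog '[[0.9,-3.6,-0.9,0,0,0,0.05],[0.9,-3.6,-1.1,0,0,0,0.05],[0.9,-3.5,-1.3,0,0,0,0.05],[0.9,0,0,0,0,0,0]]'|sed -n '2p;4p'; python3 -m jog '[[0.9,-3.4,-1.5,0,0,0,0.05],[0.9,0,0,0,0,0,0]]'|sed -n '2,6p'
```

```text
tool_pos: [0.5734, 0.0759, 0.1084]
wrist_force: [-0.4, -0.3, 4.8]
tool_pos: [0.5625, 0.0742, 0.1083]
wrist_force: [0.1, 1.9, 5.7]
tool_pos: [0.5519, 0.0709, 0.1084]
wrist_force: [0.0, 1.2, 4.7]
tool_pos: [0.5485, 0.0694, 0.1084]
eef_rot: [0.001, 0.551, 0.835, 0.001]
wrist_force: [0.6, 1.4, 4.8]
gripper_width: 0.0175
gripper_force: 10.0
```

```bash
cat > ok.py <<'E'
from plant import env; import numpy as np,sys
s=env.sense();f=np.array(s['wrist_force']);print(s['tool_pos'].round(4),f.round(1));sys.exit(np.hypot(f[0],f[1])>5)
E
python3 -m jog '[[0.9,-1.7,-0.8,0,0,0,0.025],[0.9,-1.7,-0.8,0,0,0,0.025],[0.9,0,0,0,0,0,0]]'>/dev/null; python3 ok.py && python3 -m jog '[[0.9,-1.7,-0.9,0,0,0,0.025],[0.9,-1.7,-0.9,0,0,0,0.025],[0.9,0,0,0,0,0,0]]' >/dev/null && python3 ok.py && python3 -m jog '[[0.9,-1.6,-1,0,0,0,0.025],[0.9,-1.6,-1,0,0,0,0.025],[0.9,0,0,0,0,0,0]]' >/dev/null && python3 ok.py && python3 -m jog '[[0.9,-1.6,-1.1,0,0,0,0.025],[0.9,-1.6,-1.1,0,0,0,0.025],[0.9,0,0,0,0,0,0]]' >/dev/null && python3 ok.py && python3 -m jog '[[0.9,-1.5,-1.2,0,0,0,0.025],[0.9,-1.5,-1.2,0,0,0,0.025],[0.9,0,0,0,0,0,0]]' >/dev/null && python3 ok.py
```

```text
[0.5453 0.0678 0.1083] [1.5 2.2 5.5]False
```

```bash
sed -i 's/sys.exit(\(.*\))$/sys.exit(int(\1))/' ok.py
python3 -m jog '[[0.9,-1.7,-0.9,0,0,0,0.025],[0.9,-1.7,-0.9,0,0,0,0.025],[0.9,0,0,0,0,0,0]]' >/dev/null && python3 ok.py && python3 -m jog '[[0.9,-1.6,-1,0,0,0,0.025],[0.9,-1.6,-1,0,0,0,0.025],[0.9,0,0,0,0,0,0]]' >/dev/null && python3 ok.py && python3 -m jog '[[0.9,-1.6,-1.1,0,0,0,0.025],[0.9,-1.6,-1.1,0,0,0,0.025],[0.9,0,0,0,0,0,0]]' >/dev/null && python3 ok.py && python3 -m jog '[[0.9,-1.5,-1.2,0,0,0,0.025],[0.9,-1.5,-1.2,0,0,0,0.025],[0.9,0,0,0,0,0,0]]' >/dev/null && python3 ok.py && python3 -m jog '[[0.9,-1.4,-1.2,0,0,0,0.025],[0.9,-1.4,-1.2,0,0,0,0.025],[0.9,0,0,0,0,0,0]]' >/dev/null && python3 ok.py
```

```text
[0.542  0.066  0.1083] [1.6 1.9 5.2]
[0.5387 0.064  0.1083] [1.8 1.6 5.4]
[0.5355 0.0617 0.1083] [1.4 2.1 6. ]
[0.5324 0.0594 0.1083] [0.9 2.2 5.7]
[0.5296 0.0569 0.1083] [1.8 2.1 6.3]
```

```bash
python3 -m jog '[[0.9,-1.4,-1.3,0,0,0,0.025],[0.9,-1.4,-1.3,0,0,0,0.025],[0.9,0,0,0,0,0,0]]' >/dev/null && python3 ok.py && python3 -m jog '[[0.9,-1.3,-1.4,0,0,0,0.025],[0.9,-1.3,-1.4,0,0,0,0.025],[0.9,0,0,0,0,0,0]]' >/dev/null && python3 ok.py && python3 -m jog '[[0.9,-1.2,-1.4,0,0,0,0.025],[0.9,-1.2,-1.4,0,0,0,0.025],[0.9,0,0,0,0,0,0]]' >/dev/null && python3 ok.py && python3 -m jog '[[0.9,-1.2,-1.5,0,0,0,0.025],[0.9,-1.1,-1.5,0,0,0,0.025],[0.9,0,0,0,0,0,0]]' >/dev/null && python3 ok.py && python3 -m jog '[[0.9,-1.1,-1.5,0,0,0,0.025],[0.9,-1.1,-1.5,0,0,0,0.025],[0.9,0,0,0,0,0,0]]' >/dev/null && python3 ok.py
```

```text
[0.5269 0.0543 0.1083] [1.5 1.6 5.5]
[0.5242 0.0515 0.1083] [1.3 2.1 6.7]
[0.5219 0.0486 0.1083] [1.9 1.5 5.4]
[0.5196 0.0456 0.1083] [1.9 1.3 5.2]
[0.5175 0.0425 0.1083] [1.5 0.7 4.9]
```

```bash
python3 -m jog '[[0.9,-1,-1.6,0,0,0,0.025],[0.9,-1,-1.6,0,0,0,0.025],[0.9,0,0,0,0,0,0]]' >/dev/null && python3 ok.py && python3 -m jog '[[0.9,-0.9,-1.6,0,0,0,0.025],[0.9,-0.9,-1.6,0,0,0,0.025],[0.9,0,0,0,0,0,0]]' >/dev/null && python3 ok.py && python3 -m jog '[[0.9,-0.9,-1.7,0,0,0,0.025],[0.9,-0.8,-1.7,0,0,0,0.025],[0.9,0,0,0,0,0,0]]' >/dev/null && python3 ok.py && python3 -m jog '[[0.9,-0.8,-1.7,0,0,0,0.025],[0.9,-0.7,-1.7,0,0,0,0.025],[0.9,0,0,0,0,0,0]]' >/dev/null && python3 ok.py && python3 -m jog '[[0.9,-0.7,-1.8,0,0,0,0.025],[0.9,-0.6,-1.7,0,0,0,0.025],[0.9,0,0,0,0,0,0]]' >/dev/null && python3 ok.py
```

```text
[0.5175 0.0419 0.1084] [11.  12.2 -1.5]
```

The lever came up firm: the force jumped from about 2 N to 16 N within a 3 mm step, well under the 29 N limit. I'll release, retreat and check.

```bash
python3 -m jog '[[0.4,0,0,0,0,0,0],[0.4,0,0,0,0,0,0],[0.4,0,0,0,0,0,0],[0.4,0,0,0,0,0,0]]' | sed -n '2p;4,6p'; python3 -m jog '[[0.4,0,0,30,0,0,0],[0.4,0,0,30,0,0,0],[0.4,0,0,40,0,0,0],[0.4,-33,20,0,0,0,0],[0.4,-33,25,0,0,0,0]]' |sed -n '2p;4p'; python3 -m jog '[[0.4,-25,30,0,0,0,0],[0.4,0,38,0,0,0,0],[0.4,0,38,0,0,0,0],[0.4,0,38,0,0,0,0],[0.4,0,0,0,0,0,0]]'
python3 - <<'E'
from h import *
F=[eyes.get_image('top') for _ in range(8)]; m=np.mean([f['pixels'].astype(float) for f in F],0)
A=np.clip(m[155:191,310:338,::-1]*1.15,0,255).astype(np.uint8)
B=np.clip(m[140:250,225:405,::-1]*1.2,0,255).astype(np.uint8)
A=cv2.resize(A,(311,400),interpolation=cv2.INTER_CUBIC);B=cv2.resize(B,(480,293),interpolation=cv2.INTER_CUBIC)
cv2.imwrite('pics/p6.png',np.hstack([A,cv2.copyMakeBorder(B,0,107,0,0,cv2.BORDER_CONSTANT)]))
E
```

```text
tool_pos: [0.5134, 0.0391, 0.1066]
wrist_force: [0.2, -0.2, -0.0]
gripper_width: 0.0367
gripper_force: 0.0
tool_pos: [0.4501, 0.0832, 0.2102]
wrist_force: [-0.8, 1.1, 0.6]
t: 28.08
tool_pos: [0.4221, 0.2332, 0.2072]
eef_rot: [-0.001, 0.278, 0.961, 0.001]
wrist_force: [-0.4, -0.9, -0.5]
gripper_width: 0.0522
gripper_force: 0.0
```

View pics/p6.png

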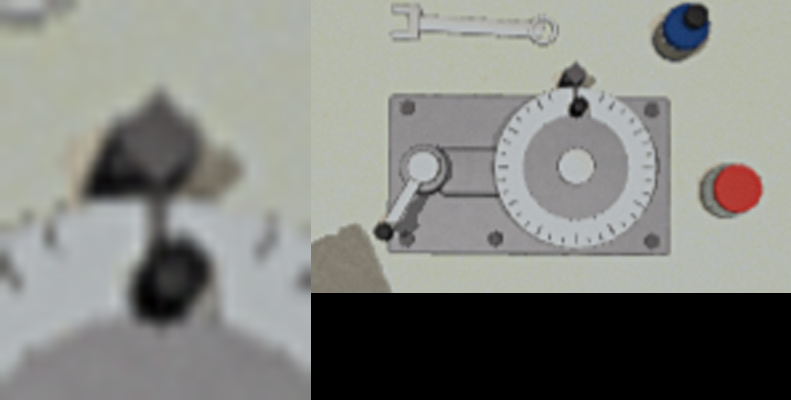

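The mark (157,215) is still in line with the pointer (159,95–190). The lever is swung with its knob at (384,231), and the cap screw, jar, oil bottle and spanner haven't moved. I'll hand it in.

```bash
python3 -c "
from plant import env; print(env.sign_off())"
```

```text
the job is handed in; nothing more can be done
None
```

The job is handed in: the handwheel mark is in line with the pointer (within about 1 mm in the last picture), approached clockwise with the slack taken up and the screw dragging, and the clamp lever came up firm at about 16 N. The first setting ended about 4 mm too far clockwise, so I wound past the pointer and back a second time. The wheel never felt its end stop, and nothing else on the stand or near it had moved.

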